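Feed the plain roller up the loading chute to its stop

ROBOT

A 7-joint arm with a two-finger parallel gripper is mounted at the origin on the work surface. World frame = base frame: x ahead of the robot, y to its left, z up, the work surface at z = 0. Lengths are in m, angles in rad, forces in N, time in s.
With the tool pointing down it reaches from about 0.4 to 0.85 m from the base axis. Payload 4.5 kg.
Tool frame: the origin (TCP) lies on the centre line of the jaws, within the pads' length; the fingertips stand r.tcp_to_tips ahead of it and the grasp point (between the pads) lies 11 mm behind it (r.tcp_to_tips is the distance from the TCP to the fingertips, in m); y points along the fingers, x is the direction in which the jaws open and shut, and the axes are right-handed (so a half turn about y gives the same grasp; the last joint's range is limited). The gripper opens to 88 mm and grips with 3 to 60 N. Pads are 18 mm wide; open, the fingers measure 123 mm over their backs; the gripper's body (75 mm by 187 mm) begins 45 mm behind the grasp point.
Start: joints at [1.312, 0.689, -0.195, 1.565, 0.157, 0.902, -0.215], TCP at [0.18, -0.598, 0.247] pointing down, gripper open.
Joint ranges: [-3.01, 3.01], [-0.46, 2.08], [-1.47, 1.51], [0.13, 2.56], [-1, 4.14], [0.04, 2.09], [-2.66, 2.66]. Speed limits (rad/s): [2.57, 2.57, 3.14, 3.14, 3.14, 3.14, 3.14].

INTERFACE

Orientations are given as a unit quaternion [x, y, z, w].
In Python, from plant import r gives the robot as it stands. The module is installed in compiled form; this text tells all that it offers.
- The arm moves only by the shell command python3 -m inch 'ROWS' [OPENING] [FORCE]. ROWS is text: rows parted by semicolons, each of 4 numbers parted by spaces: the shift along the tool's x, y, z in mm, then the turn about the tool's y in degrees. In form: x y z spin; .... A call has 1 to 10 rows; each row is the pose to reach, as a shift and turn from the pose commanded when the call began, along the tool's axes at that moment; what a row does not reach only later rows make up. A row lasts 1/10 s, in which the tool goes at most 50 mm and 8.59 degrees, less where a joint would pass 70% of its speed; a pose out of reach is approached as far as the arm can. A call with a gripper value outside its range is refused whole. OPENING is the gripper command: -1 is shut, 1 is fully open, values between are in proportion, set as the call begins (- or left out, the last holds). The fingers move at their own pace and stop on an object; FORCE is the grip in N (left out, the last holds). Time passes only in rows, so rows that repeat a pose let the fingers close. It gives the time, the measured TCP pose, the force and the opening at its end, in the units of the state.
- r.get_state(): the state, without advancing time (a new reading comes with each control period).
- r.snapshot(name): name is "side" or "top"; returns a dict with "frame" (384x512x3 uint8, red, green, blue), "intrinsics" (3x3 intrinsics, pixels), "R" (3x3) and "t" (3): a world point X has camera coordinates R X + t. Camera axes: x right, y down, z forward; pixel columns grow to the right and rows downward; lengths in m; the calibration is good to about 2 mm. A picture is of the moment at which its call begins. There is no depth.
- r.finish_job(): hands the job in, once; it reports no verdict.
Trained networks look in the newest picture that a camera, given by its name, has taken for a name from the list of things; names that differ only in an ending like _2 or _b are one class to them, and where a whole thing is asked for, a point or a joint stands for the part that bears it (a point fixed in the world has none). Each returns a list of dicts, best first, with "p" (0 to 1); they miss things now and then, are a little off and sometimes report something else, mostly with a low value. They report only what shows in the picture. A call takes as long as a camera call. They do not tell look-alikes from the thing itself.
- r.trace(camera, name): "region" (384x512 bool, what is visible of it) and "centre" ([row, column] in pixels, amid what is visible of it).
- r.tip_of(camera, name): "centre" ([row, column] in pixels: a listed point, or the origin of a listed thing).
The state is a dict: "clock": time; "q": joint angles; "qd": joint speeds; "joint_torque": joint torques, N m; "tool_pos": TCP position; "eef_rot": TCP orientation; "contact_force": force on the tool from outside, world axes, zero at the start; "moment": the same for the moment, N m; "opening": opening from 0.0 (shut) to 1.0 (fully open).
Only numpy, scipy, OpenCV 4.12 (cv2) and the standard library are available. Lean on these libraries where they do the work, as an engineer would, in place of code of your own. Each camera call takes 0.05 s, during which the arm holds its last target.

TASK

On the sloped two-lane loading chute, push the plain steel roller (the straight cylinder, not the waisted spool) with a fingertip up its lane, over the crest and into the dip against the end stop, so that it stays there and does not roll back, then take the hand away. Let it roll along the chute: do not lift it. Leave the spool at the bottom of its own lane, and do not disturb anything else on the bench.

Things in the scene. Friction and masses are not known exactly. Their poses are not given: they have to be found in the camera images.
- chute: two-lane aluminium loading chute, fixed to the bench. Origin: centre of its base plate (270 x 150 x 8 mm), on the bench top; x points uphill along the lanes, z up. Lane centres at y = +27 and -27 mm, each lane 50 mm wide; side walls and the divider are 4 mm thick and stand 10 mm above the floor. Low friction (about 0.25); a roller left before the crest rolls back down
- crest (a point): point on the chute's crest, midway between the lanes, at x = +60 mm of the chute, 62 mm above the bench. The floor rises to it at 12 degrees and falls beyond it at 12 degrees
- stop (a point): foot of the upright end stop (8 mm thick, top 82 mm above the bench), on the floor of the dip midway between the lanes, at x = +104 mm of the chute, 53 mm above the bench. A seated roller's axis is at x = 86 mm of the chute, 75 mm above the bench
- ramp: the chute's uphill floor, fixed to it: origin on the floor at the inner face of the low-end lip, midway between the lanes (x = -115 mm of the chute, 25 mm above the bench); x axis up along the slope, z square to the floor. The lip is 4 mm thick and 8 mm high above the floor
- roller: plain steel roller, a straight cylinder 36 mm diameter, 46 mm long, about 0.2 kg, polished, free to roll; it lies across one of the two lanes (either), at first against the low lip. Origin at its centre, y along its axis (level, across the lane); x and z turn as it rolls. At first its axis is at x = -104 mm of the chute, 46 mm above the bench. On the slope its axis stays 18 mm off the floor
- spool: steel spool in the other lane, same outer size (two 36 mm diameter flanges each 9 mm thick, 46 mm overall, with an 18 mm waist between them); to be left at the low lip. Origin at its centre, y along its axis
- sleeve: bystander, to be left alone: aluminium tube standing on end, 32 mm across, 45 mm tall; origin at its underside
- screwdriver: bystander, to be left alone: black-handled screwdriver lying flat, 160 mm long; origin at its underside
- flux_jar: bystander, to be left alone: small amber jar, 40 mm across, 50 mm tall; origin at its underside
- brush: bystander, to be left alone: brush lying flat, 150 mm long; origin at its underside
- parts_tray: bystander, to be left alone: black open tray 120 x 160 x 35 mm; origin at its underside
- phone: bystander, to be left alone: dark flat phone 72 x 145 x 8 mm; origin at its underside
- caliper: bystander, to be left alone: steel caliper lying flat, 200 mm long, up to 10 mm thick; origin at its underside
Not all that is in view belongs to the job. Leave any green or red look-alike of the roller alone.

How it is judged:
At the end, for the whole second after the job is handed in: The plain roller lies at rest across its lane in the dip against the end stop (within 5 mm along and up, axis within 7 degrees of square to the lane), the spool is within 12 mm of its start, and the robot touches nothing (x of roller in the frame of chute between 0.081 and 0.091 m and y of roller in the frame of chute between -0.034 and 0.034 m and z of roller in the frame of chute between 0.0701 and 0.0801 m and angle between the y axis of roller and the y axis of chute, either way round below 0.12 rad and linear speed of roller below 0.02 m/s and distance of spool from where it was at the start of the episode below 0.012 m).
It fails at once if the roller is lifted more than 10 mm off the chute floor (z of roller in the frame of ramp above 0.028 m).
It fails at once if the spool is moved more than 12 mm from its place at the low end (distance of spool from where it was at the start of the episode above 0.012 m).
It fails at once if a bystander is moved more than 15 mm (distance of any of sleeve, screwdriver, flux_jar, brush, parts_tray, phone, caliper from where it was at the start of the episode above 0.015 m).
It also fails if it takes over 37 s, if anything falls off the work surface, if the arm or the gripper's body presses on something with over 40 N, if the wrist force passes 120 N, or if a joint passes its speed limit or range.

## Working session

There is one attempt and no reset: what is moved stays moved. The work goes in short steps, Python scripts to look and compute and a shell command to move; the robot and the scene stay as the last step left them, time stands still between calls to the robot, and variables do not carry over. Pictures are saved under pics/ and viewed, and the job is handed in when it is done.

```bash
mkdir -p pics; python3 - <<'E'
from plant import r
import cv2
s=r.get_state()
print({k:s[k] for k in('clock','tool_pos','eef_rot','contact_force','opening')}, r.tcp_to_tips)
for c in('side','top'):
    d=r.snapshot(c); cv2.imwrite(f'pics/{c}0.png',d['frame'][:,:,::-1])
    print(c,d['intrinsics'],d['R'],d['t'])
    for n in('roller','spool','chute'):
        for o in r.trace(c,n)[:4]: print(n,o['p'],o['centre'],o['region'].sum())
    for n in('crest','stop','ramp','roller','spool','chute'):
        print(n,[(round(o['p'],2),o['centre']) for o in r.tip_of(c,n)[:3]])
E
```

```text
{'clock': 0.0, 'tool_pos': array([ 0.18016034, -0.59784073,  0.24591805]), 'eef_rot': array([-0.56728455,  0.42221577, -0.42112904,  0.56795458]), 'contact_force': array([-0.22221803, -0.21321315,  0.25391956]), 'opening': 0.9996482468461154} 0.008
side [[407.84545314   0.         258.44435342]
 [  0.         407.84545314 186.63588169]
 [  0.           0.           1.        ]] [[ 0.99510419 -0.09703887 -0.01873796]
 [-0.06374265 -0.48527367 -0.87203574]
 [ 0.07552832  0.86896083 -0.48908338]] [-0.54794999  0.10587539  1.25141953]
roller 0.73 [220.6, 268.2] 229
roller 0.7 [251.5, 285.3] 264
roller 0.67 [225.1, 323.5] 240
roller 0.55 [253.9, 243.3] 263
spool 0.66 [215.9, 285.8] 180
chute 0.74 [203.4, 257.6] 2710
chute 0.65 [146.1, 201.6] 735
chute 0.43 [200.3, 303.6] 132
crest [(0.65, [185.6, 256.9])]
stop [(0.64, [181.9, 255.1])]
ramp [(0.5, [319.6, 193.3]), (0.17, [210.7, 262.0])]
roller [(0.65, [224.3, 324.0]), (0.58, [251.0, 283.8]), (0.52, [220.1, 265.6])]
spool [(0.62, [217.2, 284.3])]
chute [(0.94, [211.1, 264.0])]
top [[353.78793677   0.         256.60665965]
 [  0.         353.78793677 190.66066634]
 [  0.           0.           1.        ]] [[ 0.02336458 -0.99963998  0.01319121]
 [-0.98971819 -0.02499107 -0.14083094]
 [ 0.1411099  -0.00976513 -0.98994578]] [-0.00134248  0.53715225  1.26137153]
roller 0.56 [175.4, 323.6] 133
roller 0.48 [205.0, 325.9] 146
roller 0.47 [139.8, 293.8] 112
spool 0.41 [166.8, 289.5] 110
crest [(0.61, [187.2, 250.5])]
stop [(0.83, [191.0, 240.4])]
ramp []
roller [(0.6, [182.5, 293.7]), (0.58, [203.0, 322.5]), (0.52, [140.8, 291.5])]
spool [(0.66, [170.5, 291.0]), (0.64, [243.1, 371.5])]
chute [(0.87, [182.7, 265.9])]
```

View pics/side0.png

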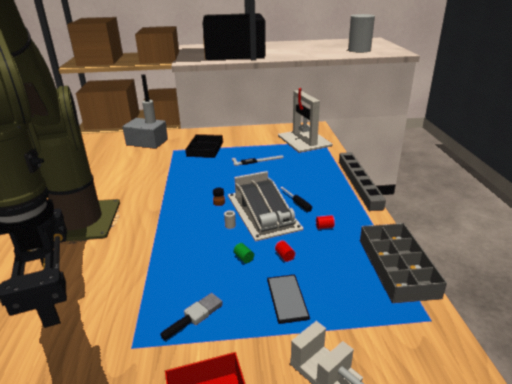

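View pics/top0.png

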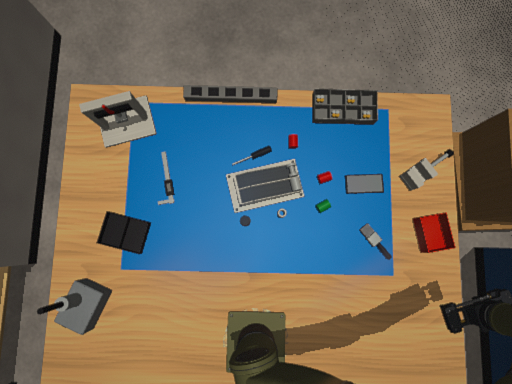

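```bash
python3 - <<'E'
import cv2
a=cv2.imread('pics/side0.png')[130:280,180:350];cv2.imwrite('pics/sc.png',cv2.resize(a,None,fx=4.5,fy=4,interpolation=2))
a=cv2.imread('pics/top0.png')[120:230,215:345];cv2.imwrite('pics/tc.png',cv2.resize(a,None,fx=5,fy=5,interpolation=2))
E
```

```text
(no output)
```

View pics/sc.png

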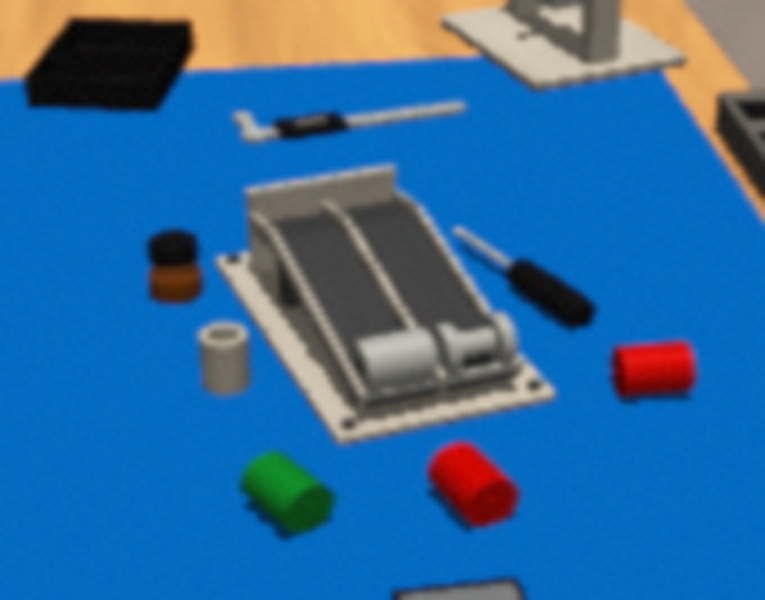

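View pics/tc.png

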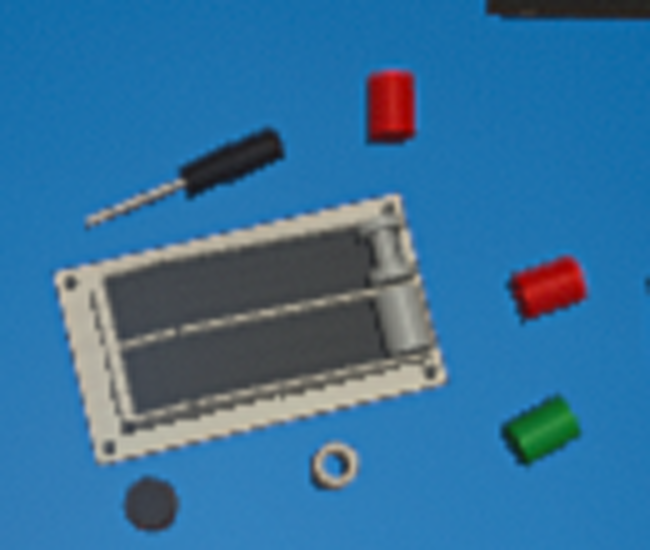

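Candidates: plain cylinder side (221,268)/top (182,294). The waisted spool is at side (216,286)/top (169,291). Red look-alikes are at side (251,285) and (224,324), and the green one at (254,243). The crops show the plain grey cylinder in the near lane (chute y=+27), with the spool in the other lane, so I choose the near one. The tall ring at side (218,230) is the sleeve.

```bash
cat > h.py <<'E'
import numpy as np
from plant import r
from scipy.spatial.transform import Rotation as Rn
def chute():
    p=np.load('ch.npy'); c,s=np.cos(p[2]),np.sin(p[2])
    return np.array([[c,-s,0],[s,c,0],[0,0,1]]),np.array([p[0],p[1],0])
def c2w(P): R,t=chute(); return R@np.array(P)+t
def w2c(P): R,t=chute(); return R.T@(np.array(P)-t)
def plan(P):  # shift (mm) in tool axes to bring TIP to chute point P, spin deg to align tool x to chute y
    s=r.get_state(); Rt=Rn.from_quat(s['eef_rot']).as_matrix(); R,t=chute()
    tip=s['tool_pos']+Rt[:,1]*r.tcp_to_tips
    d=Rt.T@(c2w(P)-tip)*1000
    y=R[:,1]; v=Rt.T@y; # angle about tool y rotating x toward v
    a=np.degrees(np.arctan2(-v[2],v[0])); a=(a+90)%180-90
    print('tip in chute',np.round(w2c(tip)*1000,1),'shift',np.round(d,1),'spin',round(a,2),'f',np.round(s['contact_force'],1),'t',s['clock'],'q7',s['q'][6])
    print('chute axes in tool',np.round(Rt.T@R,3).tolist())
E
python3 - <<'E'
import numpy as np
from plant import r
from scipy.optimize import least_squares
from h import *
cam={c:r.snapshot(c) for c in('side','top')}
def proj(c,X):
    d=cam[c];x=d['intrinsics']@(d['R']@X+d['t']);return x[:2]/x[2]
T=lambda u,v:(215+u/5-.4,120+v/5-.4); S=lambda u,v:(180+u/4.5-.4,130+v/4-.4)
ob=[('top',(.135,.075,.008),T(98,464)),('top',(.135,-.075,.008),T(56,271)),('top',(-.135,-.075,.008),T(397,194)),('top',(-.135,.075,.008),T(447,381)),
('side',(-.135,.075,.008),S(340,440)),('side',(-.135,-.075,.008),S(555,393)),
('top',(.06,0,.062),(250.5,187.2)),('top',(.104,0,.053),(240.4,191.0)),('side',(.06,0,.062),(256.9,185.6)),('side',(.104,0,.053),(255.1,181.9)),
('top',(0,0,0),(265.9,182.7)),('side',(0,0,0),(264,211.1)),('top',(-.104,.027,.046),(294.5,183.2)),('side',(-.104,.027,.046),(268,219.5)),('side',(-.104,-.027,.046),(285.3,216.3)),('top',(-.104,-.027,.046),(291,169.5))]
def f(p):
    R=Rn.from_euler('z',p[2]).as_matrix();t=np.array([p[0],p[1],0])
    return np.concatenate([proj(c,R@np.array(P)+t)-np.array(u) for c,P,u in ob])
s=least_squares(f,[.55,0,1.7],loss='soft_l1');print(s.x,s.x[2]*57.3);print(np.round(f(s.x).reshape(-1,2),1).tolist())
np.save('ch.npy',s.x); plan([-.16,.027,.12])
E
```

```text
[ 0.56497777 -0.02027003  1.82566193] 104.61042887359154
[[0.4, -0.2], [0.0, -0.2], [1.0, -0.6], [0.7, -0.0], [0.5, -0.1], [1.3, 0.2], [-0.9, -1.2], [-2.6, -1.9], [-0.2, 0.5], [-3.0, 0.6], [-0.8, 2.3], [-0.4, 1.0], [0.3, 0.5], [-0.5, -0.6], [-0.3, -1.3], [0.3, 0.1]]
tip in chute [-462.5  517.9  238.7] shift [-283.6  118.7  502. ] spin -87.82 f [-0.4  0.2 -0. ] t 1.1 q7 -0.21509635515853506
chute axes in tool [[-0.999, -0.038, 0.0], [-0.0, -0.0, -1.0], [0.038, -0.999, 0.0]]
```

```bash
python3 -m inch '-23 2 41 -8; -46 4 82 -16; -69 6 123 -24; -92 8 164 -32; -115 10 205 -40; -138 12 246 -48; -161 14 287 -56; -184 16 328 -64; -207 18 369 -72; -230 20 410 -80' -1; python3 -c "
from h import *
plan([-.17,.027,.10])"
```

```text
clock: 2.1
tool_pos: [0.5078, -0.2586, 0.2269]
eef_rot: [0.706, 0.044, -0.044, -0.706]
contact_force: [0.9, -0.9, -0.0]
opening: 0.117
tip in chute [-216.2  115.4  218.9] shift [ 81.6 118.9  57.5] spin -7.52 f [ 0.9 -0.9 -0. ] t 2.1 q7 0.07992992861828269
chute axes in tool [[-0.131, -0.991, 0.0], [-0.001, -0.0, -1.0], [0.991, -0.131, -0.001]]
```

```bash
python3 -m inch '40 40 20 -4; 65 80 42 -7.5;65 80 42 -7.5;65 80 42 -7.5;65 80 42 -7.5'; python3 -c "
from h import *
import cv2
plan([-.145,.027,.041])
for c in('side','top'):
    f=r.snapshot(c)['frame'][:,:,::-1]
    f=f[130:280,180:350] if c=='side' else f[120:230,215:345]
    cv2.imwrite(f'pics/{c}1.png',cv2.resize(f,None,fx=4.5 if c=='side' else 5,fy=4 if c=='side' else 5,interpolation=2))"
```

```text
clock: 2.6
tool_pos: [0.5657, -0.2122, 0.1475]
eef_rot: [0.702, 0.087, -0.087, -0.701]
contact_force: [-0.4, -0.5, 0.1]
opening: 0.007
tip in chute [-185.9   47.7  139.5] shift [20.5 98.4 41.2] spin -0.45 f [-0.4 -0.5  0.1] t 2.6 q7 0.030273686151868116
chute axes in tool [[-0.008, -1.0, -0.001], [-0.002, 0.001, -1.0], [1.0, -0.008, -0.002]]
```

View pics/side1.png

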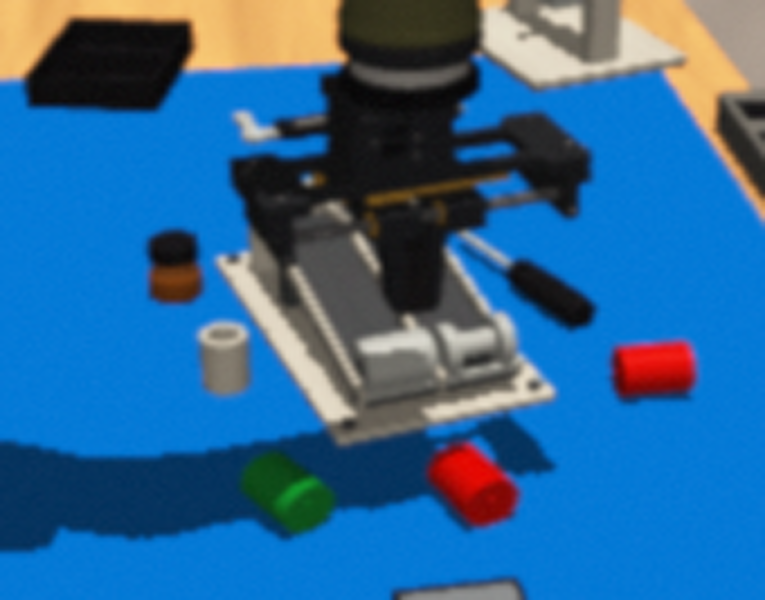

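View pics/top1.png

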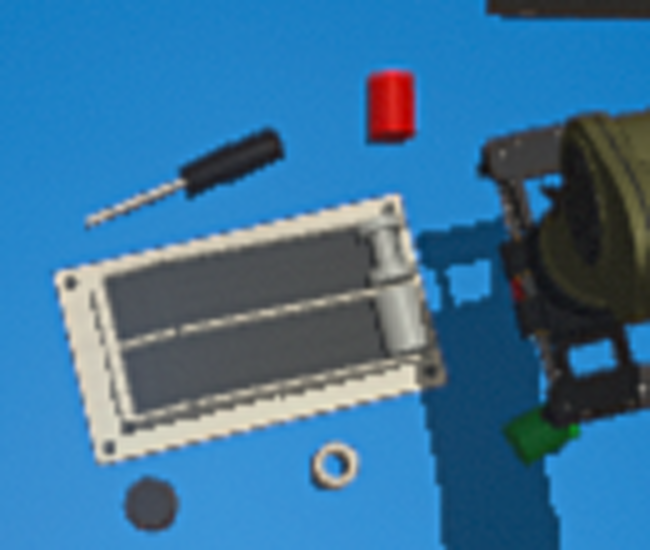

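The side view shows the shut fingers above and short of the plain roller. The top view shows both rollers at the lip, still undisturbed. Next I line up on the lane and descend.

```bash
python3 -m inch '20 0 36 -0.5; 20 40 36 -0.5; 20 80 36 -0.5; 20 97 36 -0.5; 20 97 36 -0.5; 20 97 36 -0.5'; python3 -c "
from h import *
import cv2
plan([-.135,.027,.042])
for c in('side','top'):
    f=r.snapshot(c)['frame'][:,:,::-1]
    f=f[130:280,180:350] if c=='side' else f[120:230,215:345]
    cv2.imwrite(f'pics/{c}2.png',cv2.resize(f,None,fx=4.5 if c=='side' else 5,fy=4 if c=='side' else 5,interpolation=2))"
```

```text
clock: 3.3
tool_pos: [0.5772, -0.1719, 0.0511]
eef_rot: [0.702, 0.091, -0.09, -0.701]
contact_force: [1.1, -0.9, -0.5]
opening: 0.003
tip in chute [-149.8   26.4   43.1] shift [-0.6  1.1 14.8] spin 0.07 f [ 1.1 -0.9 -0.5] t 3.3 q7 -0.1149660755474037
chute axes in tool [[0.001, -1.0, 0.001], [-0.001, -0.001, -1.0], [1.0, 0.001, -0.001]]
```

View pics/side2.png

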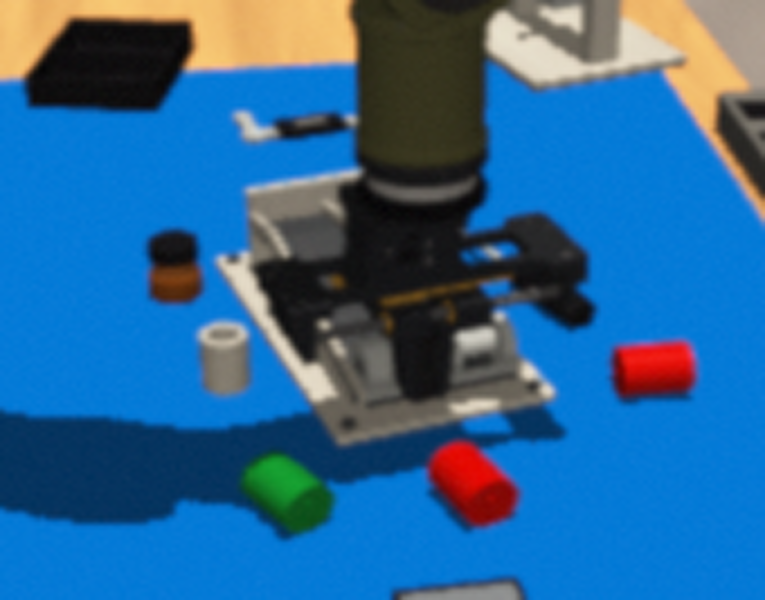

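View pics/top2.png

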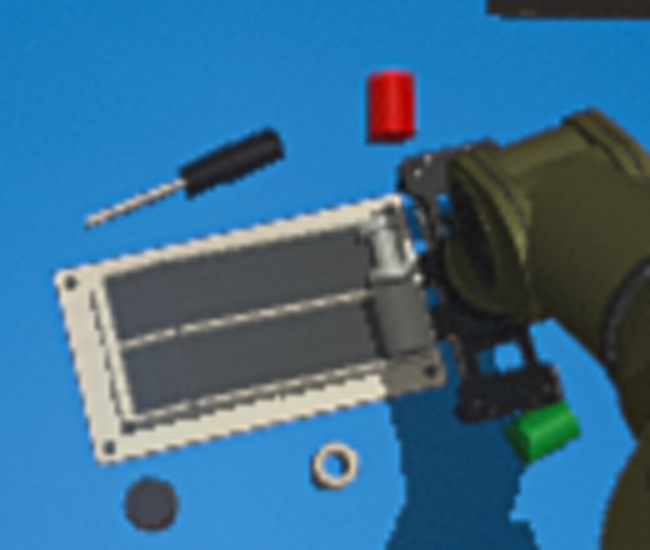

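```bash
python3 -c "
from h import *
d=r.snapshot('side')
for y in(.0095,.027,.0445):
  for dx in (-.009,.009):
    X=c2w([-.15+dx,y-.0006,.043]);x=d['intrinsics']@(d['R']@X+d['t']);x=x[:2]/x[2];print(y,dx,(x[0]-180+.4)*4.5,(x[1]-130+.4)*4)
for y in (.004,.027,.05):
    X=c2w([-.104,y,.046]);x=d['intrinsics']@(d['R']@X+d['t']);x=x[:2]/x[2];print('roller',y,(x[0]-180+.4)*4.5,(x[1]-130+.4)*4)
"
```

```text
0.0095 -0.009 456.02226671976814 396.7081242586869
0.0095 0.009 444.68721792398185 382.8014625037184
0.027 -0.009 429.5018721795252 402.1829627019222
0.027 0.009 418.4622402958774 388.1419243928998
0.0445 -0.009 402.7375870359381 407.7081496288163
0.0445 0.009 391.99925525779213 393.53085417861746
roller 0.004 429.43327693773847 350.4100294990533
roller 0.027 395.73211033431943 357.06741706468404
roller 0.05 361.63841991756044 363.802344472923
```

```bash
python3 -m inch '-1 1 7 0; -1 1 13 0; -1 1 18 0; -1 0 23 0; -1 -1 28 0; -1 -2 33 0; -1 -3.2 38 0; -1 -4.2 43 0; -1 -4.2 43 0'; python3 -c "
from h import *
import cv2
plan([-.1068,.027,.0472])
for c in('side','top'):
    f=r.snapshot(c)['frame'][:,:,::-1]
    f=f[130:280,180:350] if c=='side' else f[120:230,215:345]
    cv2.imwrite(f'pics/{c}3.png',cv2.resize(f,None,fx=4.5 if c=='side' else 5,fy=4 if c=='side' else 5,interpolation=2))"
```

```text
clock: 4.35
tool_pos: [0.5646, -0.128, 0.0541]
eef_rot: [-0.701, -0.091, 0.091, 0.701]
contact_force: [0.8, -0.2, -0.2]
opening: 0.005
tip in chute [-104.1   27.5   46.1] shift [ 0.5 -1.2 -2.7] spin 0.26 f [ 0.8 -0.2 -0.2] t 4.35 q7 -0.2000894495687725
chute axes in tool [[0.004, -1.0, 0.0], [0.001, -0.0, -1.0], [1.0, 0.004, 0.001]]
```

View pics/side3.png

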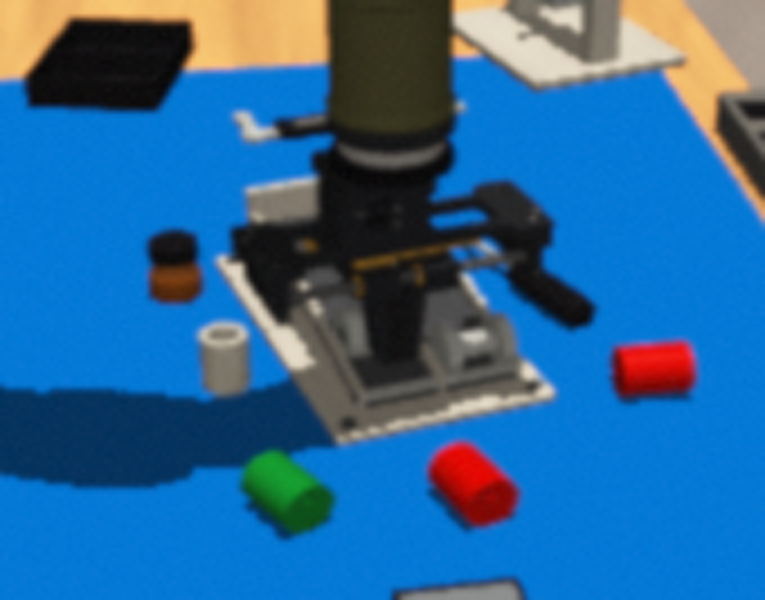

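View pics/top3.png

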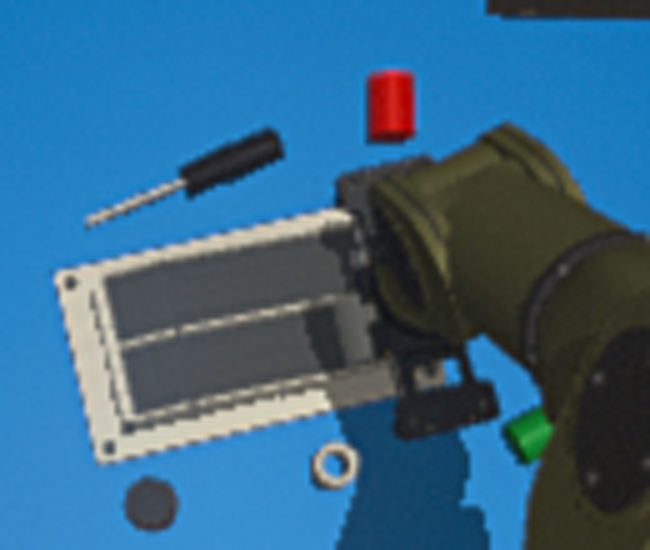

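Both views show the roller moved off the lip, square and riding up the lane, while the spool is still at the lip. I keep pushing along the slope.

```bash
python3 -m inch '0.5 -2.1 9 0.2; 0.5 -4 18 0.2; 0.5 -5.9 27 0.2; 0.5 -7.8 36 0.2; 0.5 -9.8 45 0.2; 0.5 -11.7 54 0.2; 0.5 -13.6 63 0.2; 0.5 -15.5 72 0.2; 0.5 -17.4 80 0.2; 0.5 -18.5 85 0.2'; python3 -c "
from h import *
import cv2
plan([.033,.027,.076])
for c in('side','top'):
    f=r.snapshot(c)['frame'][:,:,::-1]
    f=f[130:280,180:350] if c=='side' else f[120:230,215:345]
    cv2.imwrite(f'pics/{c}4.png',cv2.resize(f,None,fx=4.5 if c=='side' else 5,fy=4 if c=='side' else 5,interpolation=2))"
```

```text
clock: 5.45
tool_pos: [0.5434, -0.0459, 0.0726]
eef_rot: [-0.701, -0.09, 0.09, 0.701]
contact_force: [0.4, -0.5, 0.5]
opening: 0.003
tip in chute [-19.4  27.4  64.6] shift [  0.4 -11.3  52.4] spin 0.03 f [ 0.4 -0.5  0.5] t 5.45 q7 -0.3523721247633881
chute axes in tool [[0.0, -1.0, 0.0], [0.0, -0.0, -1.0], [1.0, 0.0, 0.0]]
```

View pics/side4.png

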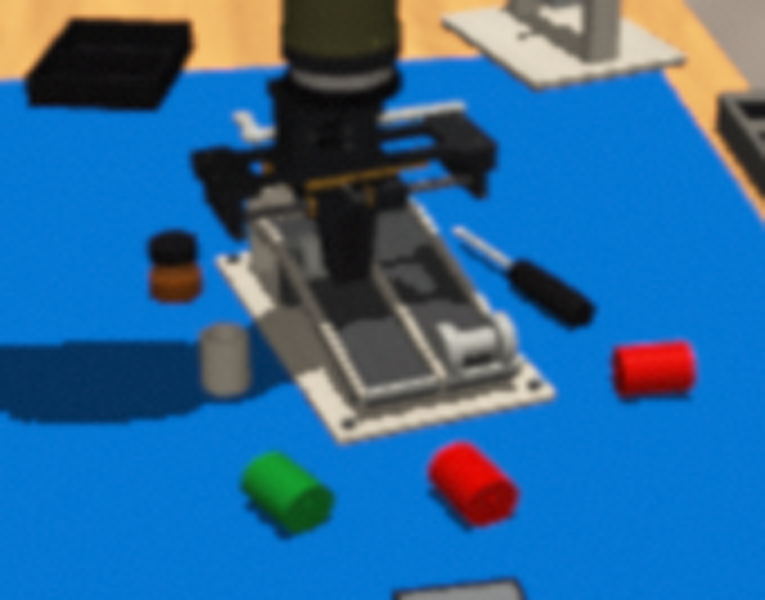

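View pics/top4.png

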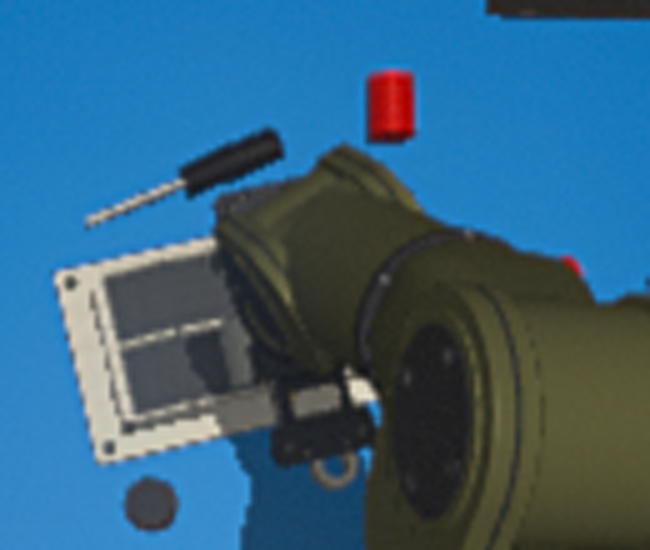

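The side view shows the roller just ahead of the finger at about crop (310,255), square in the lane. The spool is still at the lip. Now I push gently over the crest.

```bash
python3 -m inch '0.4 -1.7 8 0; 0.4 -3.4 16 0; 0.4 -5.1 24 0; 0.4 -6.6 31 0; 0.4 -7.9 37 0; 0.4 -8.9 42 0; 0.4 -9.7 46 0; 0.4 -10.4 50 0; 0.4 -10.8 53 0; 0.4 -11 56 0'; python3 -m inch '0 0 3 0; 0 0 6 0; 0 0 9 0; 0 0 12 0; 0 0 15 0; 0 0 15 0; 0 0 15 0'; python3 -c "
from h import *
import cv2
plan([.054,.027,.076])
for c in('side','top'):
    f=r.snapshot(c)['frame'][:,:,::-1]
    f=f[130:280,180:350] if c=='side' else f[120:230,215:345]
    cv2.imwrite(f'pics/{c}5.png',cv2.resize(f,None,fx=4.5 if c=='side' else 5,fy=4 if c=='side' else 5,interpolation=2))"
```

```text
clock: 6.55
tool_pos: [0.5297, 0.0077, 0.0834]
eef_rot: [-0.701, -0.09, 0.09, 0.701]
contact_force: [0.2, -0.9, -0.3]
opening: 0.004
clock: 7.25
tool_pos: [0.5261, 0.0218, 0.0834]
eef_rot: [0.701, 0.09, -0.09, -0.701]
contact_force: [0.3, -0.4, 0.1]
opening: 0.0
tip in chute [50.5 27.  75.4] shift [ 0.  -0.6  3.5] spin -0.02 f [ 0.3 -0.4  0.1] t 7.25 q7 -0.47138623675754904
chute axes in tool [[-0.0, -1.0, 0.0], [-0.0, -0.0, -1.0], [1.0, -0.0, -0.0]]
```

View pics/side5.png

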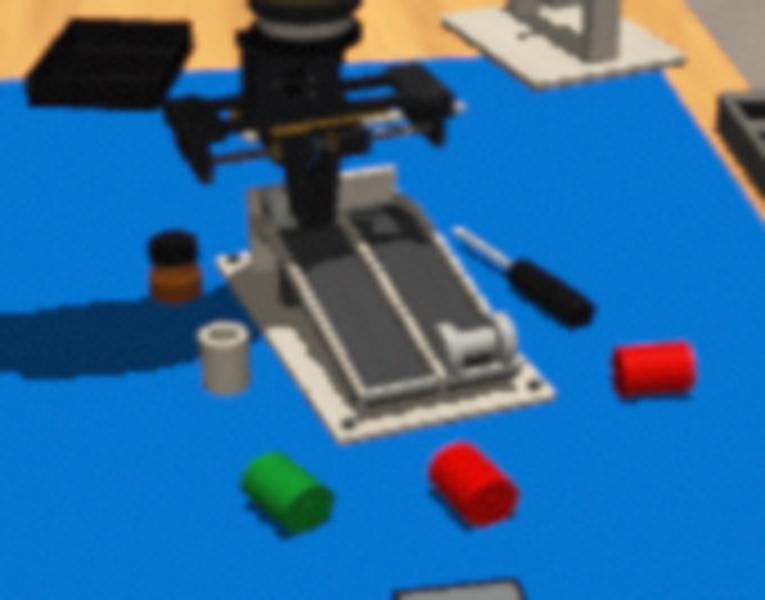

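View pics/top5.png

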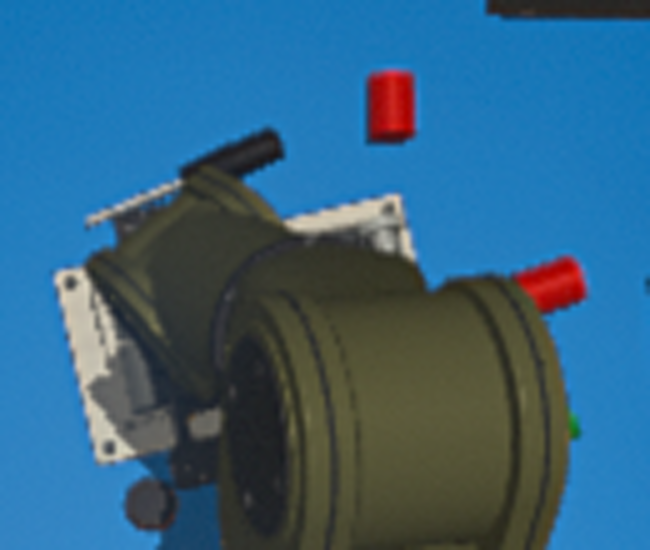

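```bash
python3 -m inch '0 0 -8 0; 0 -4 -20 0; 0 -30 -40 0; 0 -70 -60 0; 0 -115 -80 0; 0 -140 -120 0; 0 -140 -170 0; 0 -140 -220 0;0 -140 -260 0;0 -140 -260 0'; python3 -c "
from h import *
import cv2
plan([.054,.027,.076])
for c in('side','top'):
    f=r.snapshot(c)['frame'][:,:,::-1]
    f=f[130:280,180:350] if c=='side' else f[120:230,215:345]
    cv2.imwrite(f'pics/{c}6.png',cv2.resize(f,None,fx=4.5 if c=='side' else 5,fy=4 if c=='side' else 5,interpolation=2))
    d=r.snapshot(c)
    for P in ([.086,.027,.075],[-.104,-.027,.046]):
        x=d['intrinsics']@(d['R']@c2w(P)+d['t']);print(c,'expected',(x/x[2])[:2][::-1].round(1))
    for n in('roller','spool'): print(n,[(round(o['p'],2),o['centre']) for o in r.tip_of(c,n)[:4]])
"
```

```text
clock: 8.35
tool_pos: [0.5906, -0.2397, 0.2225]
eef_rot: [0.704, 0.085, -0.086, -0.7]
contact_force: [-0.4, -0.4, -0.7]
opening: 0.005
tip in chute [-218.9   30.6  214.5] shift [  0.3 137.  273.6] spin -0.73 f [-0.4 -0.4 -0.7] t 8.35 q7 0.15258003908918155
chute axes in tool [[-0.013, -1.0, -0.002], [-0.005, 0.002, -1.0], [1.0, -0.013, -0.005]]
side expected [180.5 245.9]
side expected [215. 285.]
roller [(0.75, [252.4, 286.5]), (0.69, [183.4, 246.2]), (0.66, [252.4, 241.6]), (0.52, [225.2, 322.9])]
spool [(0.63, [217.0, 284.0])]
top expected [194.4 244.1]
top expected [169.6 291.3]
roller [(0.67, [194.5, 243.1]), (0.49, [143.6, 294.6]), (0.44, [204.0, 326.6]), (0.43, [179.5, 322.8])]
spool [(0.54, [193.1, 247.3]), (0.43, [169.1, 293.7])]
```

View pics/side6.png

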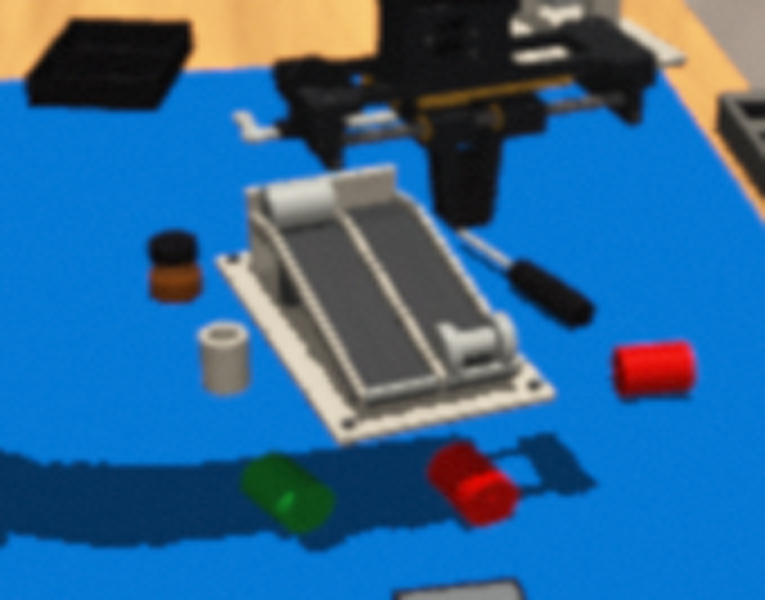

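View pics/top6.png

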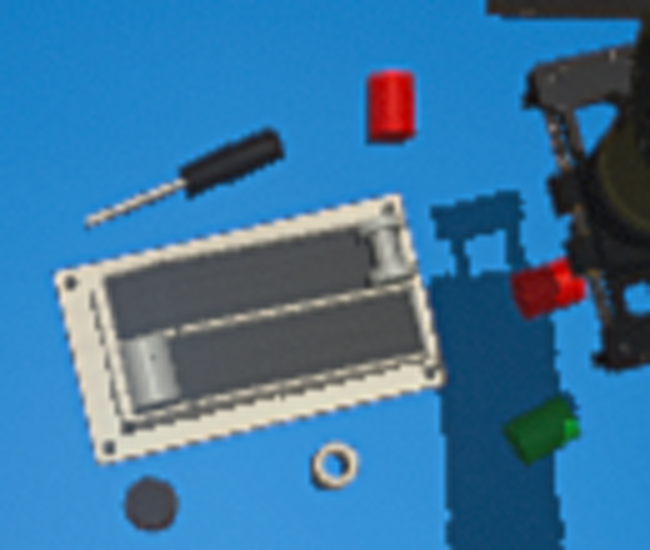

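The roller sits square in the dip, at top crop (150,370) and side crop (300,200). That matches the expected seat. The spool is unmoved at the lip. I let it settle, check that nothing is moving, and hand in.

```bash
python3 -m inch '0 0 0 0;0 0 0 0;0 0 0 0;0 0 0 0;0 0 0 0;0 0 0 0;0 0 0 0;0 0 0 0;0 0 0 0;0 0 0 0'; python3 -c "
from h import *
import cv2
a=r.snapshot('top')['frame'];t0=[o['centre'] for o in r.trace('top','roller')]
b=cv2.imread('pics/top6.png')
f=a[120:230,215:345][:,:,::-1]; f=cv2.resize(f,None,fx=5,fy=5,interpolation=2)
d=cv2.absdiff(f,b)[:470,:400]; print('max diff chute area',d.max(), t0)
print(r.get_state()['qd'].round(3)); print(r.finish_job())"
```

```text
clock: 9.75
tool_pos: [0.5915, -0.2298, 0.2234]
eef_rot: [0.701, 0.09, -0.09, -0.701]
contact_force: [0.2, 0.2, 0.1]
opening: 0.006
max diff chute area 10 [[203.3, 324.7], [192.5, 245.6], [176.4, 320.4], [138.6, 289.7], [186.3, 264.7]]
[-0.001  0.     0.003  0.002 -0.002 -0.001 -0.001]
the job is handed in; nothing more can be done
None
```

The plain roller is in the dip against the end stop, and I handed the job in at about 9.8 s of the 37 s. I pushed it with the shut fingertips from behind, up its lane and over the crest at low speed, so it rolled the last bit into the dip. Then I took the hand away downhill and up, clear of everything.

- **Roller:** the network's reading of its centre was within about 1 px of the expected seated position in the top camera and within 3 px in the side camera. It looked square to the lane.
- **Settled:** a second top picture 1.4 s later showed no change over the chute. The arm was still, with only noise on the force reading.
- **Spool:** it is still at the low lip. The side camera put it within about 2 px of where it should be, and the top camera within 2.5 px.
- **Bystanders:** the sleeve, flux jar and screwdriver looked unmoved in the last pictures. I did not measure any bystander.
- **Disagreement:** in the top view the network also labelled the seated roller as a spool (p 0.54). The close-up crops show that it is the plain cylinder and the waisted spool is at the lip.

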